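# Clear and fold the ratchet desk stand

## Task

Put the tilting desk stand away: take the small lidded tub off its sloping plate and stack it on the other tub of the same kind, with its corner feet down in the recesses of that tub's lid. Then flip the lever of the stand's ratchet pawl over away from the plate's front lip, so that it stays over and the pawl is out of the teeth, and push the plate down until it lies fully flat. Leave the tub below where it is and do not shift the other things on the desk.

Things in the scene. Friction and masses are not known exactly. Their poses are not given: they have to be found in the camera images.
- stand: Dark steel base of the desk stand, fixed, 200 x 170 mm; origin at desk level under it. x runs from the plate's hinge (front) to its raised end (back), z up. The hinge axis is parallel to y, at x = -90, z = 45 mm. The ratchet wheel (94 mm across, about the hinge axis, top at z = 92 mm) and the pawl stand beside the plate, at y = -105 mm, the lever outside them at y = -127 mm.
- pawl_pivot (a point): Pivot of the pawl, in the stand's frame at x = -32, y = -105, z = 85 mm; axes as the stand's. A steel post (24 mm wide, up to z = 96 mm) carries it on its outer side, at y = -146 to -154 mm.
- plate (a joint): Angle of the aluminium plate over the level, rad: 0 folded flat, 0.49 to 0.54 at the start, 0.75 at most. 192 mm long from the hinge, 160 wide, 12 thick; front lip 14 mm high, its inner face 20 mm from the hinge. A friction hinge holds it where it is left. It cannot go down (beyond a little slack, to about 0.45) while the pawl is in the teeth; with the pawl out, 3 to 8 N near the far end pushes it down.
- plate_far (a point): Point on the top face of the plate, on its centre line, 165 mm from the hinge: a good place to push it down. Axes as the plate's: x up the slope, z normal to it. With the plate flat it is 51 mm above the desk.
- pawl (a joint): Angle of the pawl, rad: -0.01 to 0.12 = in the teeth (start); 1.1 = flipped right over, at its stop. It turns about the stand's y axis; positive moves the lever's top towards the stand's +x. Its own weight keeps it at either end; it tips over by itself beyond about 0.6. It moves lightly (about 1 N).
- lever_tab (a point): Middle of the black thumb tab of the pawl's lever, 32 mm from the pivot; the tab is 24 mm tall, 20 mm wide along the stand's y, 8 mm thick. At the start it stands nearly upright, leaning some 15 degrees to the stand's -x, its top about 125 mm above the desk. Push it over towards the stand's +x.
- upper_mid (a point): Centre (half-way up) of the tub to move: clear body, grey lid, 100 (x) x 60 (y) x 55 mm (z) with its feet, 0.24 to 0.4 kg. It starts on the plate against the lip, x up the slope, z normal to the plate. Four feet 14 x 12 mm, 6 high, at x +-36, y +-18 mm. Lid recesses 19 x 17 mm, 5 deep, at the same places. The flat sides can be gripped across the 60 mm.
- lower_mid (a point): Centre (half-way up, 27.5 mm over the desk) of the other tub, of the same shape and size, standing level on the desk. A tub stacked on it with its feet in the recesses has its centre 50 mm above this point (55 mm if the feet stand on the ribs), with axes parallel, either way round.
- plain_tub: Bystander: larger clear tub with a plain flat lid without recesses, 130 x 80 x 56 mm, near the back. Origin at its underside's centre.
- stapler: Bystander: black stapler, 135 x 34 x 45 mm, beside the lower tub (its -y side). Origin at its underside's centre.
- tape: Bystander: tape dispenser, 120 x 45 x 62 mm, beyond the lower tub's +x end. Origin at its underside's centre.
- mug: Bystander: white mug, 76 mm across, 88 mm high, with a handle, off the lower tub's -x end. Origin at its underside's centre.
- pen_pot: Bystander: dark pen pot, 72 mm across, pens up to 145 mm, beside the stand's +y side. Origin at its underside's centre.
- hole_punch: Bystander: hole punch, 100 x 110 x 60 mm, behind the stand. Origin at its underside's centre.
- note_block: Bystander: block of note paper, 76 x 76 x 40 mm, near the robot. Origin at its underside's centre.
Things that resemble listed ones, but are neither listed nor needed, are in the scene too. Leave any yellow look-alike of the part that bears upper_mid alone. What is shaped like the part that bears lower_mid but red is not meant.

How it is judged:
On the way, in this order (a step that is already met when the one before it is completed fails the run):
1. the tub is stacked on the other one, feet in the recesses, and let go, with the plate still raised (x of upper_mid in the frame of lower_mid between -0.005 and 0.005 m and y of upper_mid in the frame of lower_mid between -0.005 and 0.005 m and z of upper_mid in the frame of lower_mid between 0.047 and 0.0525 m and angle between the z axis of upper_mid and the z axis of lower_mid, either way round below 0.05 rad and angle between upper_mid's own z axis and vertical below 0.1 rad and contact force between the fingers and upper below 0.05 N and value of joint plate above 0.3 rad), for 0.3 s.
2. the pawl is flipped over out of the teeth, with the plate still raised (value of joint pawl above 0.9 rad and value of joint plate above 0.3 rad), for 0.2 s.
At the end, for the whole second after the job is handed in: Tub at rest on the other, feet in the recesses (centre within 5 mm of its axes, 47 to 52.5 mm above its centre, parallel within 0.05 rad, tilt under 0.1 rad); lower tub within 20 mm of its start; plate below 0.04 rad; pawl above 0.9 rad; bystanders moved under 30 mm (x of upper_mid in the frame of lower_mid between -0.005 and 0.005 m and y of upper_mid in the frame of lower_mid between -0.005 and 0.005 m and z of upper_mid in the frame of lower_mid between 0.047 and 0.0525 m and angle between the z axis of upper_mid and the z axis of lower_mid, either way round below 0.05 rad and angle between upper_mid's own z axis and vertical below 0.1 rad and value of joint plate below 0.04 rad and value of joint pawl above 0.9 rad and distance of lower_mid from where it was at the start of the episode below 0.02 m and linear speed of upper below 0.02 m/s); the robot touches nothing.
It fails at once if one of the other things on the desk is shifted by more than 30 mm (distance of any of plain_tub, stapler, tape, mug, pen_pot, hole_punch, note_block from where it was at the start of the episode above 0.03 m).
It also fails if it takes over 61 s, if anything falls off the work surface, if the arm or the gripper's body presses on something with over 40 N, if the wrist force passes 120 N, or if a joint passes its speed limit or range.

## Robot

A 7-joint arm with a two-finger parallel gripper is mounted at the origin on the work surface. World frame = base frame: x ahead of the robot, y to its left, z up, the work surface at z = 0. Lengths are in m, angles in rad, forces in N, time in s.
With the tool pointing down it reaches from about 0.4 to 0.9 m from the base axis. Payload 5.5 kg.
Tool frame: the origin (TCP) lies between the finger pads; the fingertips stand env.tip_reach ahead of it and the grasp point (between the pads) lies 6 mm ahead of it (env.tip_reach is the distance from the TCP to the fingertips, in m); z points along the fingers, y is the line along which they close (so a half turn about z gives the same grasp; the last joint's range is limited). The gripper opens to 85 mm and grips with 20 to 120 N. Pads are 22 mm wide; open, the fingers measure 114 mm over their backs; the gripper's body (76 mm by 85 mm) begins 54 mm behind the grasp point. The pads swing forward as they close: fully open they stand 13 mm farther back than shut.
Start: joints at [-0.855, 0.501, -0.427, 1.55, 0.221, 1.138, -0.21], TCP at [0.284, 0.585, 0.256] pointing down, gripper open.
Joint ranges: [-2.88, 2.88], [-0.31, 2.03], [-1.54, 1.56], [0.2, 2.42], [-1.41, 4.55], [0.19, 2.02], [-2.57, 2.57]. Speed limits (rad/s): [2.57, 2.57, 3.14, 3.14, 3.14, 3.14, 3.14].

## Interface

Orientations are given as a rotation vector (axis times angle).
In Python, from plant import env gives the robot as it stands. The module is installed in compiled form; this text tells all that it offers.
- The arm moves only by the tool send_rows, never from a script. Its arguments are lists of equal length, an entry for each row: "claw": the finger opening in mm, from 0 to 85.4; "offset": the shift along the world's x, y, z in mm, a list of three; "spin": the turn about the world's z in rad. In form: {"claw": [claw, ...], "offset": [[x, y, z], ...], "spin": [spin, ...]}. A call has exactly 5 rows; each row shifts and turns the commanded pose from where the row before left it; what a row does not reach is not made up. A row lasts 1/10 s, in which the tool goes at most 50 mm and 8.59 degrees, less where a joint would pass 70% of its speed; a pose out of reach is approached as far as the arm can. A call with a gripper value outside its range is refused whole. The fingers move at their own pace and stop on an object; "grip_force" is the grip in N (left out, the last holds). Time passes only in rows, so rows that do not move let the fingers close, or fill a call up. It gives the time, the measured TCP pose, the force, the opening and the grip force at its end, in the units of the state.
- env.read_state(): the state, without advancing time (a new reading comes with each control period).
- env.camera(name): name is "scene" or "top" or "wrist"; returns the picture (400x640x3 uint8, red, green, blue); there is no depth.
- env.get_calibration(name): a dict with "fx", "fy", "cx", "cy" (pixels), "T" (4x4, takes a point from camera to world coordinates). Camera axes: x right, y down, z forward; pixel columns grow to the right and rows downward; lengths in m; the calibration is good to about 2 mm. A picture is of the moment at which its call begins: read the wrist's pose just before it. get_calibration takes no time and is no camera call; for the wrist camera it gives the pose at the moment of the call.
- env.job_done(): hands the job in; it is judged then, once.
The state is a dict: "clock": time; "joint_pos": joint angles; "dq": joint speeds; "joint_torque": joint torques, N m; "tool_pos": TCP position; "tcp_rot": TCP orientation; "wrist_force": force on the tool from outside, world axes, zero at the start; "torque": the same for the moment, N m; "gripper_width": finger opening in m; "finger_force": force on a finger pad.
Only numpy, scipy, OpenCV 4.12 (cv2) and the standard library are available. Lean on these libraries where they do the work, as an engineer would, in place of code of your own. Each camera call takes 0.05 s, during which the arm holds its last target. There are 200 camera calls.

## Working session

There is one attempt and no reset: what is moved stays moved. The work goes in short steps, Python scripts to look and compute and a tool call to move; the robot and the scene stay as the last step left them, time stands still between calls to the robot, and variables do not carry over. Pictures are saved under pics/ and viewed, at most 10 in all, crops included, and the job is handed in when it is done.

Besides the shell and the picture viewer there is one more tool, called after "Call:" as a command line: name --pt "numbers of a row" for each row, then --argument value for the rest. send_rows: Moves the arm, as the interface text tells. Its arguments: {"type":"object","properties":{"claw":{"type":"array","items":{"type":"number"}},"offset":{"type":"array","items":{"type":"array","items":{"type":"number"}}},"spin":{"type":"array","items":{"type":"number"}},"grip_force":{"type":"number"}},"required":["claw","offset","spin"]}

```bash
mkdir -p pics; python3 - <<'E'
from plant import env
import cv2,numpy as np
for n in("scene","top"):
    c=env.get_calibration(n);print(n,{k:np.round(v,4).tolist() for k,v in c.items()})
    cv2.imwrite(f"pics/{n}0.png",env.camera(n)[:,:,::-1])
s=env.read_state();print({k:np.round(v,3).tolist() for k,v in s.items()},env.tip_reach)
E
```

```text
scene {'fx': 407.6945, 'fy': 407.6945, 'cx': 322.8289, 'cy': 202.5118, 'T': [[0.8405, 0.32, -0.4371, 1.0454], [0.5413, -0.5294, 0.6532, -0.6928], [-0.0224, -0.7857, -0.6182, 0.7525], [0.0, 0.0, 0.0, 1.0]]}
top {'fx': 408.7073, 'fy': 408.7073, 'cx': 318.7814, 'cy': 203.3473, 'T': [[-0.0002, -0.9922, 0.125, 0.4513], [-0.9995, -0.0039, -0.0327, 0.0114], [0.0329, -0.1249, -0.9916, 1.0209], [0.0, 0.0, 0.0, 1.0]]}
{'clock': 0.1, 'joint_pos': [-0.855, 0.502, -0.427, 1.551, 0.221, 1.138, -0.21], 'dq': [0.0, -0.002, 0.0, -0.004, -0.0, 0.001, -0.001], 'joint_torque': [-0.011, -57.081, -5.839, -28.175, 0.01, 0.005, -0.0], 'tool_pos': [0.284, 0.584, 0.255], 'tcp_rot': [-0.705, -3.061, 0.003], 'wrist_force': [-0.17, 0.095, -0.475], 'torque': [0.055, 0.043, 0.059], 'finger_force': 0.0, 'gripper_width': 0.085} 0.025
```

View pics/top0.png

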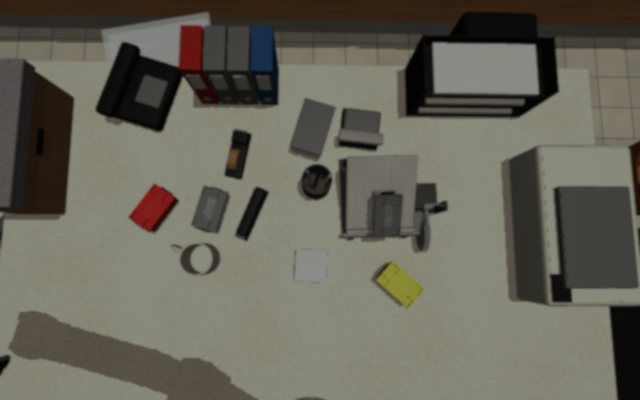

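View pics/scene0.png

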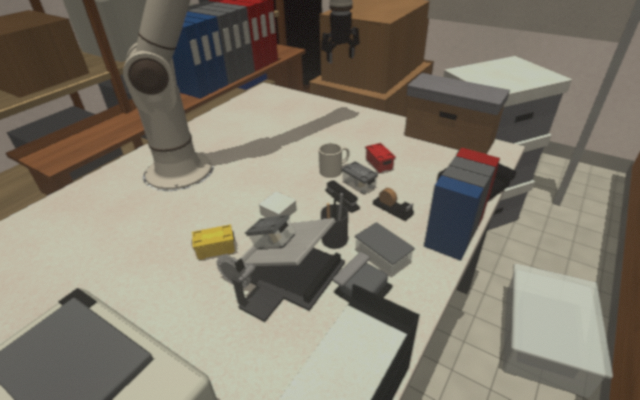

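The top view has +x up and +y left. The upper tub is at (387,213), the lower tub at (210,208), and the stand at (380,195) with the lever on the right at (422,235). The yellow and red tubs are look-alikes.

```bash
cat > h.py <<'E'
from plant import env
import cv2,numpy as np
from scipy.spatial.transform import Rotation as R
def ray(c,uv,z):
    uv=np.atleast_2d(uv).astype(float);T=c["T"]
    d=np.c_[(uv[:,0]-c["cx"])/c["fx"],(uv[:,1]-c["cy"])/c["fy"],np.ones(len(uv))]@T[:3,:3].T
    return T[:3,3]+d*((z-T[2,3])/d[:,2])[:,None]
def proj(c,P):
    P=np.atleast_2d(P);q=(P-c["T"][:3,3])@c["T"][:3,:3]
    return np.c_[c["fx"]*q[:,0]/q[:,2]+c["cx"],c["fy"]*q[:,1]/q[:,2]+c["cy"]]
def look(name,n,save):
    s=env.read_state();c=env.get_calibration(n);im=np.ascontiguousarray(env.camera(n)[:,:,::-1]);cv2.imwrite(f"pics/{save}.png",im);return s,c,im
E
python3 - <<'E'
from h import *
np.set_printoptions(precision=4,suppress=True)
c=env.get_calibration("top")
print("upper lid",ray(c,(387,213),.132),"lower lid",ray(c,(210,208),.055),"lip ends",ray(c,[(343,236),(416,236)],.055),"far ends",ray(c,[(347,157),(416,156)],.14),"lever",ray(c,[(422,235)],.1))
print(ray(c,[(310,265),(400,284)],.045))
s=env.read_state();w=env.get_calibration("wrist");Rt=R.from_rotvec(s["tcp_rot"]).as_matrix()
print("cam in tcp",Rt.T@(w["T"][:3,3]-s["tool_pos"]),"\n",Rt.T@w["T"][:3,:3],w["fx"]);print(Rt)
E
```

```text
upper lid [[ 0.5425 -0.1679  0.132 ]] lower lid [[0.561  0.2363 0.055 ]] lip ends [[ 0.4955 -0.0777  0.055 ]
 [ 0.4957 -0.2517  0.055 ]] far ends [[ 0.6658 -0.08    0.14  ]
 [ 0.6693 -0.2339  0.14  ]] lever [[ 0.4959 -0.2532  0.1   ]]
[[ 0.4275  0.      0.045 ]
 [ 0.3828 -0.2129  0.045 ]]
cam in tcp [ 0.0678 -0.0004 -0.1188] 
 [[-0.0003 -0.9633 -0.2683]
 [ 1.     -0.0004  0.0001]
 [-0.0002 -0.2683  0.9633]] 325.9620198588487
[[-0.8992  0.4375 -0.0009]
 [ 0.4375  0.8992 -0.0016]
 [ 0.0001 -0.0018 -1.    ]]
```

Call:
send_rows --claw '[85,85,85,85,85]' --pt "25 -35 0" --pt "30 -38 0" --pt "30 -38 0" --pt "30 -38 0" --pt "30 -38 0" --spin '[0.09,0.09,0.09,0.09,0.09]'

```text
clock: 0.6
tool_pos: [0.4301, 0.3956, 0.2559]
tcp_rot: [0.002, -3.141, 0.001]
wrist_force: [1.1, 0.9, 0.2]
gripper_width: 0.085
finger_force: 0.0
```

Call:
send_rows --claw '[85,85,85,85,85]' --pt "30 -38 10" --pt "30 -38 10" --pt "30 -38 10" --pt "30 -38 10" --pt "11 -10 4" --spin '[0,0,0,0,0]'

```text
clock: 1.1
tool_pos: [0.5644, 0.2283, 0.3007]
tcp_rot: [0.019, 3.139, -0.005]
wrist_force: [0.7, -1.0, -0.3]
gripper_width: 0.0848
finger_force: 0.0
```

Call:
send_rows --claw '[85,85,85,85,85]' --pt "0 0 0" --pt "0 0 0" --pt "0 0 0" --pt "0 0 0" --pt "0 0 0" --spin '[0,0,0,0,0]'

```text
clock: 1.6
tool_pos: [0.5594, 0.2369, 0.3001]
tcp_rot: [-0.0, -3.141, -0.0]
wrist_force: [0.3, -0.5, -0.1]
gripper_width: 0.0849
finger_force: 0.0
```

```bash
python3 - <<'E'
from h import *
s,c,im=look("x","wrist","w1");np.save("w1c.npy",c,allow_pickle=True)
print(s["clock"],s["tool_pos"],s["tcp_rot"],proj(c,[s["tool_pos"]-[0,0,.2]]))
E
```

```text
1.6 [0.55937398 0.23689399 0.3001328 ] [-3.40182881e-04 -3.14105789e+00 -1.87045456e-04] [[319.26818133 174.86800074]]
```

View pics/w1.png

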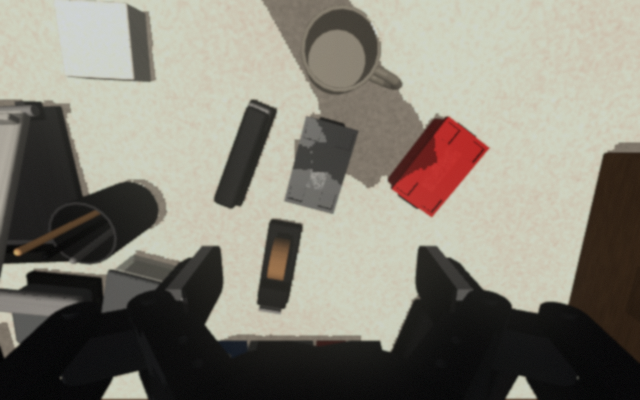

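The lower tub's lid is the grey quad around (321,165), with the stapler on its left, the tape below and the mug above. The red tub is the look-alike. I'll crop in for the lid corners.

```bash
python3 - <<'E'
from h import *
im=cv2.imread("pics/w1.png")[105:225,265:385]
cv2.imwrite("pics/w1c.png",cv2.resize(cv2.convertScaleAbs(im,alpha=1.3),None,fx=5,fy=5,interpolation=cv2.INTER_CUBIC))
E
```

```text
(no output)
```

View pics/w1c.png

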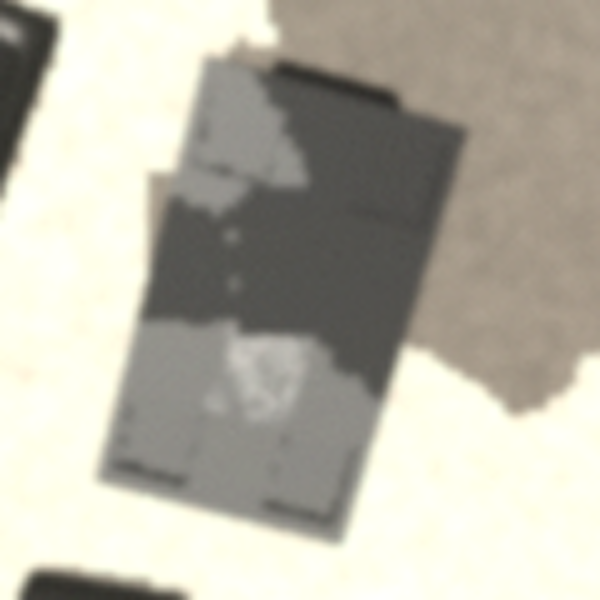

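Lid corners in the crop: (205,55), (467,128), (343,545), (98,480).

```bash
python3 - <<'E'
from h import *
np.set_printoptions(precision=4,suppress=True)
c=np.load("w1c.npy",allow_pickle=True).item()
p=(np.array([(205,55),(467,128),(343,545),(98,480)])+.5)/5-.5+[265,105]
P=ray(c,p,.055);print(P)
print("centre",P.mean(0),"sides",[np.linalg.norm(P[i]-P[i-1]) for i in range(4)])
d=(P[0]+P[1]-P[2]-P[3])/2*-1;e=(P[1]-P[0]+P[2]-P[3])/2;print("yaw long",np.arctan2(d[1],d[0]),"short-90",np.arctan2(e[1],e[0])-np.pi/2)
E
```

```text
[[0.5033 0.2221 0.055 ]
 [0.519  0.2795 0.055 ]
 [0.6156 0.2533 0.055 ]
 [0.5996 0.1961 0.055 ]]
centre [0.5594 0.2378 0.055 ] sides [np.float64(0.09968919330182494), np.float64(0.05946572452539912), np.float64(0.10009091786757345), np.float64(0.05944011704081217)]
yaw long -0.26426679573289796 short-90 -0.26925137354934936
```

The lower tub is at (0.5594, 0.2378) with yaw -0.267. Next I go above the upper tub.

Call:
send_rows --claw '[85,85,85,85,85]' --pt "-3 -45 0" --pt "-3 -45 0" --pt "-3 -45 0" --pt "-3 -45 0" --pt "-3 -45 0" --spin '[0,0,0,0,0]'

```text
clock: 2.15
tool_pos: [0.5449, 0.0092, 0.3005]
tcp_rot: [0.003, 3.141, -0.0]
wrist_force: [1.2, 0.1, -0.3]
gripper_width: 0.0852
finger_force: 0.0
```

Call:
send_rows --claw '[85,85,85,85,85]' --pt "0 -45 0" --pt "0 -45 0" --pt "0 -45 0" --pt "0 -45 0" --pt "0 0 0" --spin '[0,0,0,0,0]'

```text
clock: 2.65
tool_pos: [0.5439, -0.178, 0.3001]
tcp_rot: [-0.021, -3.141, 0.007]
wrist_force: [0.1, -1.1, -0.1]
gripper_width: 0.0852
finger_force: 0.0
```

Call:
send_rows --claw '[85,85,85,85,85]' --pt "0 0 0" --pt "0 0 0" --pt "0 0 0" --pt "0 0 0" --pt "0 0 0" --spin '[0,0,0,0,0]'

```text
clock: 3.15
tool_pos: [0.5455, -0.1684, 0.3004]
tcp_rot: [0.002, 3.141, 0.0]
wrist_force: [-0.4, 0.0, 0.1]
gripper_width: 0.0849
finger_force: 0.0
```

```bash
python3 - <<'E'
from h import *
s,c,im=look("x","wrist","w2");np.save("w2c.npy",c,allow_pickle=True)
cv2.imwrite("pics/w2z.png",cv2.resize(im[20:320,140:540],None,fx=2,fy=2,interpolation=cv2.INTER_CUBIC))
print(s["clock"],s["tool_pos"],s["tcp_rot"])
E
```

```text
3.15 [ 0.54554456 -0.16844975  0.30043562] [1.62032933e-03 3.14141859e+00 1.13871230e-04]
```

View pics/w2z.png

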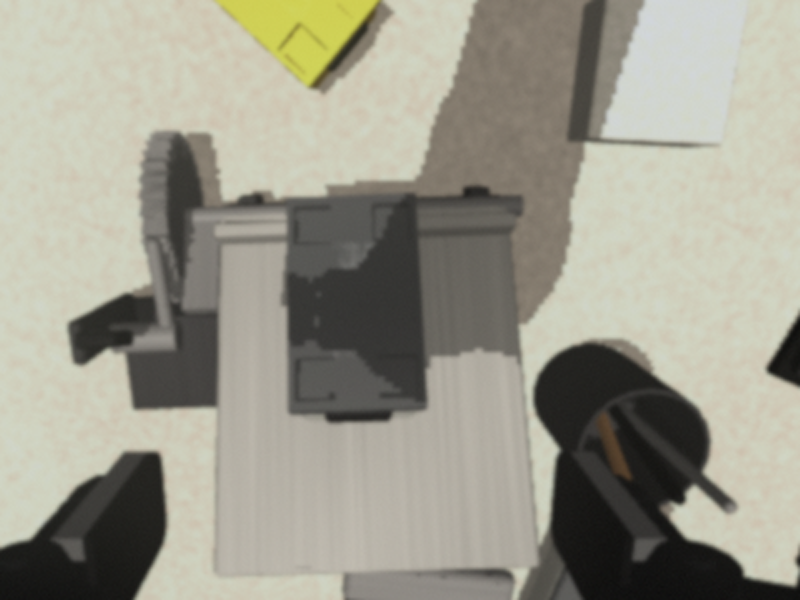

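Lid corners in the crop: front (288,198) and (415,193), back (428,408) and (290,412). Plate rear corners: (217,574) and (537,566). The lever tab is near (100,328).

```bash
python3 - <<'E'
from h import *
np.set_printoptions(precision=4,suppress=True)
c=np.load("w2c.npy",allow_pickle=True).item()
f=lambda L:(np.array(L)+.5)/2-.5+[140,20]
for a in(.49,.515,.54):
    z=lambda s,n:.045+s*np.sin(a)+n*np.cos(a)
    x=lambda s,n:s*np.cos(a)-n*np.sin(a)
    F=ray(c,f([(288,198),(415,193)]),z(.02,.061));B=ray(c,f([(290,412),(428,408)]),z(.12,.061))
    print(a,F[:,:2].ravel(),B[:,:2].ravel(),"len",(B-F)[:,0],"exp",.1*np.cos(a),"w",F[1,1]-F[0,1],B[1,1]-B[0,1])
    P=ray(c,f([(217,574),(537,566)]),z(.192,.006));print(" plate",P[:,:2].ravel(),"yaw",-(P[1,0]-P[0,0])/(P[1,1]-P[0,1]),"hinge x",P[:,0].mean()-x(.192,.006),"from lid",F[:,0].mean()-x(.02,.061),B[:,0].mean()-x(.12,.061), "tub c z",z(.07,.0335),"x-hinge",x(.07,.0335))
E
```

```text
0.49 [ 0.4907 -0.2014  0.4885 -0.1424] [ 0.5787 -0.1983  0.577  -0.1388] len [0.088  0.0885] exp 0.08823328586101215 w 0.05899598813612017 0.059514872624572446
 plate [ 0.669  -0.2383  0.6648 -0.0816] yaw 0.027256875081915453 hinge x 0.5003212093499907 from lid 0.5006854428228078 0.5006976140667005 tub c z 0.10750196293542014 x-hinge 0.04599733284897471
0.515 [ 0.4907 -0.2015  0.4885 -0.1424] [ 0.578  -0.1981  0.5763 -0.139 ] len [0.0873 0.0877] exp 0.08702927222980655 w 0.05905219929060879 0.05908757001821674
 plate [ 0.6662 -0.2372  0.662  -0.0829] yaw 0.02725687508191497 hinge x 0.4999527605889744 from lid 0.5022742566823752 0.502758151648789 tub c z 0.1086322456295128 x-hinge 0.04442057311815494
0.54 [ 0.4907 -0.2015  0.4886 -0.1424] [ 0.5773 -0.1979  0.5756 -0.1392] len [0.0866 0.087 ] exp 0.08577086813638242 w 0.05911587339114924 0.058676081030349686
 plate [ 0.6634 -0.2362  0.6593 -0.0842] yaw 0.027256875081915176 hinge x 0.49972930699039314 from lid 0.5038567070996733 0.5048918534837055 tub c z 0.10972276024140604 x-hinge 0.04281605197508841
```

Call:
send_rows --claw '[85,85,85,85,85]' --pt "1 -2 -40" --pt "0 0 -40" --pt "0 0 -40" --pt "0 0 -30" --pt "0 0 -15" --spin '[0.035,0,0,0,0]'

```text
clock: 3.7
tool_pos: [0.5445, -0.1708, 0.1324]
tcp_rot: [0.051, -3.137, -0.002]
wrist_force: [-0.3, 1.3, -0.5]
gripper_width: 0.0853
finger_force: 0.0
```

Call:
send_rows --claw '[85,85,85,85,70]' --pt "0 0 -10" --pt "0 0 -6" --pt "0 0 0" --pt "0 0 0" --pt "0 0 0" --spin '[0,0,0,0,0]'

```text
clock: 4.2
tool_pos: [0.5472, -0.1718, 0.1206]
tcp_rot: [-0.05, 3.139, -0.001]
wrist_force: [0.9, -0.6, -0.1]
gripper_width: 0.073
finger_force: 0.0
```

Call:
send_rows --claw '[66,62,55,50,50]' --pt "0 0 0" --pt "0 0 0" --pt "0 0 0" --pt "0 0 0" --pt "0 0 0" --spin '[0,0,0,0,0]' --grip_force 30

```text
clock: 4.7
tool_pos: [0.5469, -0.1706, 0.1201]
tcp_rot: [-0.052, 3.14, 0.001]
wrist_force: [-0.4, 3.6, 6.5]
gripper_width: 0.0593
finger_force: 32.5
```

Call:
send_rows --claw '[50,50,50,50,50]' --pt "0 0 0" --pt "0 0 0" --pt "0 0 0" --pt "0 0 0" --pt "0 0 0" --spin '[0,0,0,0,0]'

```text
clock: 5.2
tool_pos: [0.5469, -0.1706, 0.1201]
tcp_rot: [-0.052, 3.14, 0.001]
wrist_force: [-0.7, 3.2, 5.2]
gripper_width: 0.0595
finger_force: 32.5
```

Call:
send_rows --claw '[50,50,50,50,50]' --pt "0 0 10" --pt "0 0 30" --pt "0 0 40" --pt "0 0 40" --pt "0 0 20" --spin '[0,0,0,0,0]' --grip_force 50

```text
clock: 5.7
tool_pos: [0.5472, -0.1724, 0.263]
tcp_rot: [-0.05, 3.137, -0.003]
wrist_force: [0.7, -0.4, -3.4]
gripper_width: 0.0597
finger_force: 55.5
```

Call:
send_rows --claw '[50,50,50,50,50]' --pt "-12 25 0" --pt "-16 38 0" --pt "-16 38 0" --pt "-16 38 0" --pt "-16 38 0" --spin '[0,0,0,0,0]'

```text
clock: 6.2
tool_pos: [0.4689, 0.0062, 0.2592]
tcp_rot: [0.049, -3.14, 0.001]
wrist_force: [-0.0, 0.5, -3.1]
gripper_width: 0.0592
finger_force: 55.4
```

Call:
send_rows --claw '[50,50,50,50,50]' --pt "-16 38 0" --pt "-16 38 0" --pt "-12 28 0" --pt "-7 14 0" --pt "0 0 0" --spin '[0,0,0,0,0]'

```text
clock: 6.7
tool_pos: [0.4178, 0.1253, 0.2594]
tcp_rot: [0.057, -3.14, 0.0]
wrist_force: [0.5, -0.3, -3.8]
gripper_width: 0.0596
finger_force: 55.4
```

```bash
python3 - <<'E'
from h import *
s,c,im=look("x","wrist","w3")
a=env.camera("scene")[:,:,::-1]
cv2.imwrite("pics/w3s.png",np.vstack([im[:300],cv2.resize(a[80:280,160:480],(640,300)) if 0 else a[60:280]]))
print(s["clock"],s["tool_pos"],s["wrist_force"],s["finger_force"])
E
```

```text
6.7 [0.4178026  0.12528797 0.25937107] [ 0.52749848 -0.33738217 -3.79628148] 55.37675768136978
```

View pics/w3s.png

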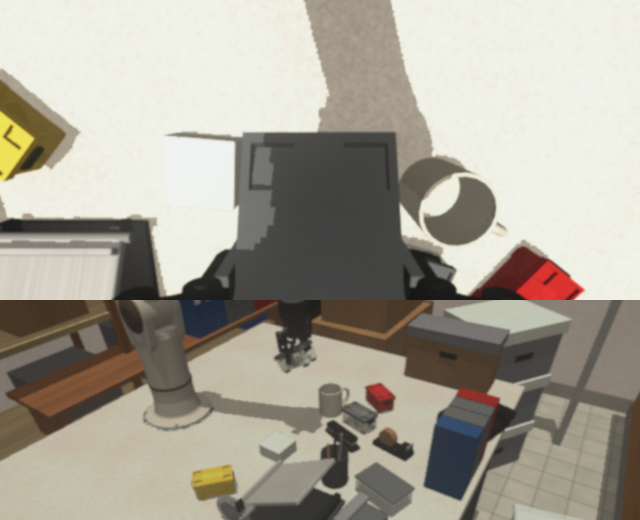

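The tub is held well, front end low. I'll lower it onto the free desk so it pivots level.

Call:
send_rows --claw '[50,50,50,50,50]' --pt "0 0 -40" --pt "0 0 -45" --pt "0 0 -45" --pt "0 0 -40" --pt "0 0 -22" --spin '[0,0,0,0,0]'

```text
clock: 7.3
tool_pos: [0.4181, 0.1209, 0.0642]
tcp_rot: [0.046, -3.137, 0.003]
wrist_force: [-0.5, -0.5, -2.8]
gripper_width: 0.0601
finger_force: 55.2
```

Call:
send_rows --claw '[50,50,50,50,50]' --pt "0 0 0" --pt "0 0 -5" --pt "1 0 -4" --pt "2 0 -3" --pt "2 0 -3" --spin '[0,0,0,0,0]' --grip_force 20

```text
clock: 7.8
tool_pos: [0.4267, 0.1237, 0.0544]
tcp_rot: [-0.05, 3.137, -0.0]
wrist_force: [-0.9, -2.9, 19.7]
gripper_width: 0.0594
finger_force: 58.1
```

Call:
send_rows --claw '[50,50,50,50,50]' --pt "2 0 -3" --pt "2 0 -3" --pt "2 0 -2" --pt "2 0 -2" --pt "0 0 0" --spin '[0,0,0,0,0]'

```text
clock: 8.3
tool_pos: [0.438, 0.124, 0.0457]
tcp_rot: [-0.049, 3.131, 0.002]
wrist_force: [3.3, -2.2, 16.1]
gripper_width: 0.0597
finger_force: 59.2
```

Call:
send_rows --claw '[50,50,50,50,50]' --pt "2 0 -2" --pt "1 0 -2" --pt "0 0 0" --pt "0 0 0" --pt "0 0 0" --spin '[0,0,0,0,0]'

```text
clock: 8.8
tool_pos: [0.4416, 0.1241, 0.0418]
tcp_rot: [-0.049, 3.13, 0.003]
wrist_force: [4.3, -1.5, 13.2]
gripper_width: 0.0596
finger_force: 59.1
```

Call:
send_rows --claw '[60,62,64,70,85]' --pt "0 0 0" --pt "0 0 0" --pt "0 0 0" --pt "0 0 0" --pt "0 0 0" --spin '[0,0,0,0,0]'

```text
clock: 9.3
tool_pos: [0.4349, 0.1236, 0.0381]
tcp_rot: [0.051, -3.14, 0.0]
wrist_force: [-0.5, -0.6, 0.1]
gripper_width: 0.0822
finger_force: 0.0
```

Call:
send_rows --claw '[85,85,85,85,85]' --pt "0 0 0" --pt "0 0 20" --pt "0 0 40" --pt "0 0 45" --pt "0 0 45" --spin '[0,0,0,0,0]'

```text
clock: 9.8
tool_pos: [0.4345, 0.1235, 0.1894]
tcp_rot: [0.051, -3.139, -0.0]
wrist_force: [1.5, 0.3, -0.5]
gripper_width: 0.0848
finger_force: 0.0
```

Call:
send_rows --claw '[85,85,85,85,85]' --pt "0 0 40" --pt "0 0 10" --pt "0 0 0" --pt "0 0 0" --pt "0 0 0" --spin '[0,0,0,0,0]'

```text
clock: 10.3
tool_pos: [0.434, 0.1231, 0.2364]
tcp_rot: [0.051, -3.137, 0.001]
wrist_force: [0.4, -0.2, -0.0]
gripper_width: 0.085
finger_force: 0.0
```

```bash
python3 - <<'E'
from h import *
s,c,im=look("x","wrist","w4");np.save("w4c.npy",c,allow_pickle=True)
cv2.imwrite("pics/w4z.png",cv2.resize(im[40:300,160:500],None,fx=2,fy=2,interpolation=cv2.INTER_CUBIC))
print(s["clock"],s["tool_pos"],s["tcp_rot"])
E
```

```text
10.3 [0.43402208 0.1231095  0.23640511] [ 5.07663282e-02 -3.13743486e+00  8.77235084e-04]
```

View pics/w4z.png

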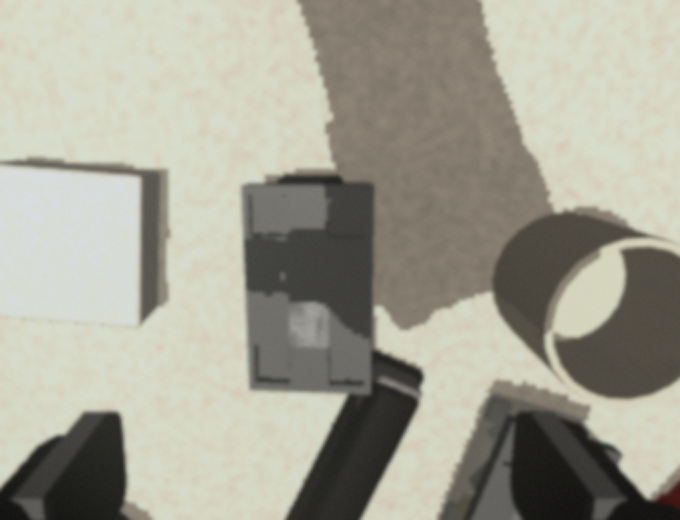

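The tub lies flat, next to the stapler. Lid corners: (243,184), (374,183), (371,394), (250,389).

```bash
python3 - <<'E'
from h import *
np.set_printoptions(precision=4,suppress=True)
c=np.load("w4c.npy",allow_pickle=True).item()
p=(np.array([(243,184),(374,183),(371,394),(250,389)])+.5)/2-.5+[160,40]
P=ray(c,p,.055);print(P)
print("centre",P.mean(0),"sides",[np.linalg.norm(P[i]-P[i-1]) for i in range(4)])
d=(P[0]+P[1]-P[2]-P[3])/2*-1;e=(P[1]-P[0]+P[2]-P[3])/2;print("yaw long",np.arctan2(d[1],d[0]),"short-90",np.arctan2(e[1],e[0])-np.pi/2)
E
```

```text
[[0.3907 0.087  0.055 ]
 [0.3884 0.1464 0.055 ]
 [0.4912 0.1506 0.055 ]
 [0.4905 0.0906 0.055 ]]
centre [0.4402 0.1187 0.055 ] sides [np.float64(0.09979853390974089), np.float64(0.059442440372157464), np.float64(0.10289480696761591), np.float64(0.05993060617349396)]
yaw long 0.03819777801065965 short-90 0.013602014839038112
```

Call:
send_rows --claw '[85,85,85,85,85]' --pt "5 -4 -30" --pt "0 0 -45" --pt "0 0 -45" --pt "0 0 -40" --pt "0 0 -25" --spin '[0,0,0,0,0]'

```text
clock: 10.85
tool_pos: [0.4373, 0.1189, 0.0493]
tcp_rot: [0.051, -3.135, 0.001]
wrist_force: [0.2, 0.0, -0.0]
gripper_width: 0.0851
finger_force: 0.0
```

Call:
send_rows --claw '[85,80,70,66,62]' --pt "0 0 -8" --pt "0 0 0" --pt "0 0 0" --pt "0 0 0" --pt "0 0 0" --spin '[0,0,0,0,0]' --grip_force 30

```text
clock: 11.35
tool_pos: [0.4416, 0.1198, 0.0468]
tcp_rot: [-0.05, 3.138, 0.001]
wrist_force: [-0.6, -0.6, 5.1]
gripper_width: 0.062
finger_force: 14.7
```

Call:
send_rows --claw '[55,50,50,50,50]' --pt "0 0 0" --pt "0 0 0" --pt "0 0 0" --pt "0 0 0" --pt "0 0 0" --spin '[0,0,0,0,0]'

```text
clock: 11.85
tool_pos: [0.4416, 0.1197, 0.0469]
tcp_rot: [-0.05, 3.138, 0.001]
wrist_force: [-1.3, -0.4, 6.5]
gripper_width: 0.0615
finger_force: 30.4
```

Call:
send_rows --claw '[50,50,50,50,50]' --pt "0 0 15" --pt "0 0 30" --pt "0 0 40" --pt "0 0 40" --pt "0 0 25" --spin '[0,0,0,0,0]' --grip_force 50

```text
clock: 12.35
tool_pos: [0.4411, 0.1197, 0.1985]
tcp_rot: [-0.051, 3.137, 0.001]
wrist_force: [0.5, -0.4, -3.9]
gripper_width: 0.0604
finger_force: 55.1
```

```bash
python3 - <<'E'
from h import *
np.set_printoptions(precision=4,suppress=True,linewidth=200)
s,c,im=look("x","wrist","w5");g=im.astype(int)
zt=s["tool_pos"][2]+.0081
print(s["clock"],s["tool_pos"],proj(c,s["tool_pos"]+np.array([[-.052,-.03,.0081],[-.052,.03,.0081]])))
for u in (270,285,330,355,370):
    v=g[60:260,u].sum(1);d=np.diff(v);i=np.argsort(-abs(d))[:4]+60.5;print(u,i,d[np.argsort(-abs(d))[:4]],ray(c,[(u,i[0])],zt)-s["tool_pos"])
cv2.imwrite("pics/w5z.png",im[60:320])
E
```

```text
12.35 [0.4411 0.1197 0.1985] [[236.5646 150.4204]
 [413.0532 156.0313]]
270 [150.5 144.5 145.5 149.5] [-93 -91 -80 -75] [[-0.0523 -0.0187  0.0081]]
285 [140.5 139.5 141.5 138.5] [-210 -147 -138  -38] [[-0.0559 -0.0136  0.0081]]
330 [139.5 140.5 138.5 141.5] [-113  -99  -64  -31] [[-0.0567  0.0015  0.0081]]
355 [140.5 141.5 139.5 142.5] [-110 -102  -63  -50] [[-0.0566  0.0099  0.0081]]
370 [151.5 150.5 143.5 223.5] [-67 -65 -46  33] [[-0.0531  0.0152  0.0081]]
```

View pics/w5z.png

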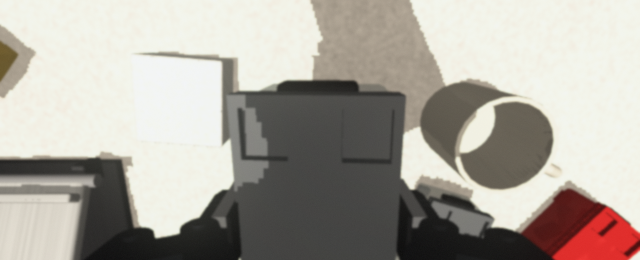

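The tub hangs level; the lid's front edge is 52–53 mm ahead of the TCP, so its centre is about 2 mm to -x. Next I go over the lower tub.

Call:
send_rows --claw '[50,50,50,50,50]' --pt "15 15 0" --pt "30 30 0" --pt "30 30 0" --pt "30 30 0" --pt "15 13 0" --spin '[-0.06,-0.06,-0.06,-0.06,-0.06]'

```text
clock: 12.9
tool_pos: [0.5618, 0.2407, 0.1952]
tcp_rot: [0.42, 3.112, 0.004]
wrist_force: [-0.1, 0.0, -3.5]
gripper_width: 0.0609
finger_force: 55.2
```

Call:
send_rows --claw '[50,50,50,50,50]' --pt "0 0 -20" --pt "0 0 -30" --pt "0 0 -25" --pt "0 0 -10" --pt "0 0 0" --spin '[0,0,0,0,0]'

```text
clock: 13.4
tool_pos: [0.5588, 0.2366, 0.1085]
tcp_rot: [-0.419, -3.11, 0.003]
wrist_force: [-1.1, -0.2, -3.4]
gripper_width: 0.0606
finger_force: 55.2
```

Call:
send_rows --claw '[50,50,50,50,50]' --pt "0 0 0" --pt "0 0 0" --pt "0 0 0" --pt "0 0 0" --pt "0 0 0" --spin '[0,0,0,0,0]'

```text
clock: 13.9
tool_pos: [0.5606, 0.2375, 0.1109]
tcp_rot: [0.42, 3.113, 0.001]
wrist_force: [0.4, 0.7, -4.0]
gripper_width: 0.0608
finger_force: 55.3
```

Call:
send_rows --claw '[50,50,50,50,50]' --pt "0.7 0 -4" --pt "0 0 -3" --pt "0 0 -2" --pt "0 0 0" --pt "0 0 0" --spin '[0,0,0,0,0]' --grip_force 30

```text
clock: 14.4
tool_pos: [0.5608, 0.2374, 0.1012]
tcp_rot: [-0.419, -3.113, 0.001]
wrist_force: [-0.5, -0.3, -0.8]
gripper_width: 0.0608
finger_force: 55.3
```

Call:
send_rows --claw '[50,50,50,50,50]' --pt "0 0 -1" --pt "0 0 -1" --pt "0 0 -1" --pt "0 0 -1" --pt "0 0 0" --spin '[0,0,0,0,0]'

```text
clock: 14.9
tool_pos: [0.5611, 0.2376, 0.1006]
tcp_rot: [0.419, 3.113, -0.002]
wrist_force: [-10.3, -4.2, 22.6]
gripper_width: 0.0608
finger_force: 55.9
```

Call:
send_rows --claw '[50,50,50,50,50]' --pt "0 0 2" --pt "-0.8 -0.3 0" --pt "-0.8 -0.3 0" --pt "0 0 0" --pt "0 0 0" --spin '[0,0,0,0,0]'

```text
clock: 15.4
tool_pos: [0.5607, 0.2374, 0.1009]
tcp_rot: [0.419, 3.111, 0.002]
wrist_force: [-2.1, -1.1, 8.7]
gripper_width: 0.0608
finger_force: 55.4
```

Call:
send_rows --claw '[50,50,50,50,50]' --pt "0 0 -1" --pt "0 0 -1" --pt "0 0 0" --pt "0 0 0" --pt "0 0 0" --spin '[0,0,0,0,0]'

```text
clock: 15.9
tool_pos: [0.5609, 0.2375, 0.1006]
tcp_rot: [0.419, 3.11, 0.001]
wrist_force: [-7.1, -2.6, 19.8]
gripper_width: 0.061
finger_force: 55.8
```

The feet seem to be standing on the ribs. I'll lift 40 mm and look at both front edges together.

Call:
send_rows --claw '[50,50,50,50,50]' --pt "1 0.5 10" --pt "0 0 20" --pt "0 0 13" --pt "0 0 0" --pt "0 0 0" --spin '[0,0,0,0,0]' --grip_force 50

```text
clock: 16.4
tool_pos: [0.5605, 0.2374, 0.1402]
tcp_rot: [0.419, 3.113, 0.0]
wrist_force: [-0.4, 0.3, -2.5]
gripper_width: 0.0606
finger_force: 55.0
```

```bash
python3 - <<'E'
from h import *
s,c,im=look("x","wrist","w6");np.save("w6c.npy",c,allow_pickle=True);np.save("w6s.npy",s,allow_pickle=True)
print(s["clock"],s["tool_pos"],s["tcp_rot"])
z=cv2.resize(im[60:260,200:440],None,fx=3,fy=3,interpolation=cv2.INTER_CUBIC)
cv2.imwrite("pics/w6z.png",cv2.convertScaleAbs(z,alpha=1.5))
E
```

```text
16.4 [0.56049531 0.23739025 0.14015135] [4.19315751e-01 3.11315346e+00 3.27971366e-04]
```

View pics/w6z.png

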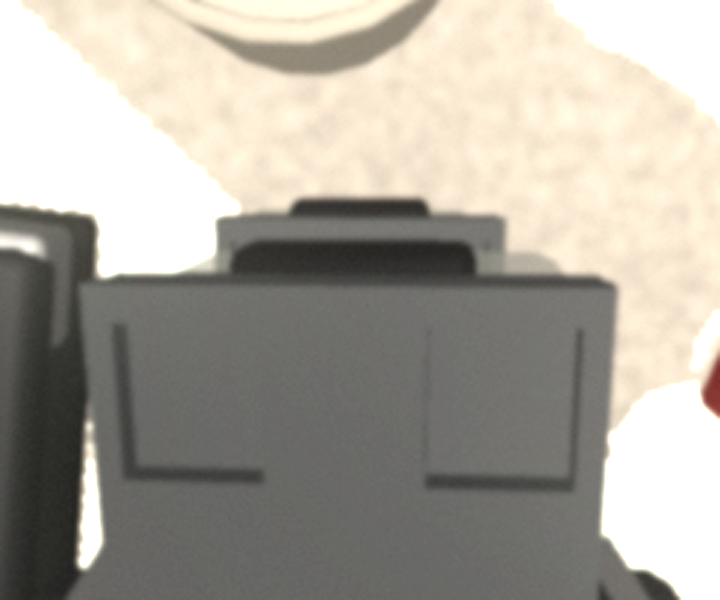

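Upper lid front corners in the crop are at about (82,287) and (615,290). The lower lid's are at about (218,221) and (505,221).

```bash
python3 - <<'E'
from h import *
np.set_printoptions(precision=4,suppress=True)
c=np.load("w6c.npy",allow_pickle=True).item();s=np.load("w6s.npy",allow_pickle=True).item()
Rt=R.from_rotvec(s["tcp_rot"]).as_matrix()
for L,z in(([(82,287),(615,290)],s["tool_pos"][2]+.0081),([(218,221),(505,221)],.055)):
    P=ray(c,(np.array(L)+.5)/3-.5+[200,60],z);Q=(P-s["tool_pos"])@Rt
    print("tool frame mm",Q.round(4)*1000,"mid",Q.mean(0)*1000,"w",np.linalg.norm(P[1]-P[0]),"ang",np.arctan2(Q[1,0]-Q[0,0],Q[1,1]-Q[0,1]), "world mid",P.mean(0))
E
```

```text
tool frame mm [[ 51.1 -31.8  -8.1]
 [ 50.7  28.8  -8.1]] mid [50.875  -1.4898 -8.1154] w 0.06057325396122282 ang -0.006116458777682629 world mid [0.511  0.2494 0.1483]
tool frame mm [[ 50.5 -29.2  85.1]
 [ 50.5  29.8  85.1]] mid [50.4667  0.3374 85.1365] w 0.059014158359714464 ang -0.00044085974486512047 world mid [0.5119 0.2511 0.055 ]
```

Call:
send_rows --claw '[50,50,50,50,50]' --pt "0.5 2 -15" --pt "0 0 -15" --pt "0 0 -6" --pt "0 0 -2" --pt "0 0 0" --spin '[0,0,0,0,0]'

```text
clock: 16.95
tool_pos: [0.559, 0.2387, 0.1012]
tcp_rot: [-0.419, -3.11, 0.004]
wrist_force: [-5.0, -1.7, 3.7]
gripper_width: 0.0608
finger_force: 55.1
```

Call:
send_rows --claw '[50,50,50,50,50]' --pt "0 0 -1" --pt "0 0 -1" --pt "0 0 -1" --pt "0 0 0" --pt "0 0 0" --spin '[0,0,0,0,0]'

```text
clock: 17.45
tool_pos: [0.5592, 0.2389, 0.1007]
tcp_rot: [-0.419, -3.111, 0.005]
wrist_force: [-9.7, -4.5, 19.8]
gripper_width: 0.0606
finger_force: 55.8
```

Call:
send_rows --claw '[50,50,50,50,50]' --pt "0 0 5" --pt "0 0 0" --pt "0 0 0" --pt "0 0 -1" --pt "0 0 -1" --spin '[0,0,0,0,0]'

```text
clock: 17.95
tool_pos: [0.5607, 0.2393, 0.1016]
tcp_rot: [-0.419, -3.113, 0.0]
wrist_force: [-0.4, 0.4, -3.3]
gripper_width: 0.0613
finger_force: 55.0
```

Call:
send_rows --claw '[50,50,50,50,50]' --pt "0 0 -1" --pt "0 0 -1" --pt "0 0 -1" --pt "0 0 0" --pt "0 0 0" --spin '[0,0,0,0,0]'

```text
clock: 18.45
tool_pos: [0.5607, 0.2394, 0.101]
tcp_rot: [0.419, 3.113, -0.001]
wrist_force: [-5.4, -2.3, 12.9]
gripper_width: 0.0609
finger_force: 55.4
```

Call:
send_rows --claw '[50,50,50,50,50]' --pt "0 0 4" --pt "2 -0.5 0" --pt "0 0 -1" --pt "0 0 -2" --pt "0 0 -1" --spin '[0,0,0,0,0]'

```text
clock: 18.95
tool_pos: [0.5635, 0.2389, 0.101]
tcp_rot: [0.42, 3.113, -0.001]
wrist_force: [-5.7, -2.3, 19.4]
gripper_width: 0.061
finger_force: 55.8
```

Call:
send_rows --claw '[50,50,50,50,50]' --pt "0 0 0" --pt "0 0 0" --pt "0 0 0" --pt "0 0 0" --pt "0 0 0" --spin '[0,0,0,0,0]'

```text
clock: 19.45
tool_pos: [0.5634, 0.2389, 0.1011]
tcp_rot: [0.419, 3.112, -0.001]
wrist_force: [-4.3, -2.9, 13.7]
gripper_width: 0.0611
finger_force: 55.5
```

I'll set it down near the best estimate, release it, and look from above.

Call:
send_rows --claw '[50,50,50,50,50]' --pt "0 0 4" --pt "-2 0 0" --pt "0 0 -1" --pt "0 0 -1" --pt "0 0 -1" --spin '[0,0,0,0,0]'

```text
clock: 19.95
tool_pos: [0.5605, 0.239, 0.101]
tcp_rot: [-0.419, -3.113, 0.001]
wrist_force: [-6.0, -2.7, 13.4]
gripper_width: 0.0607
finger_force: 55.7
```

Call:
send_rows --claw '[60,62,66,75,85]' --pt "0 0 0" --pt "0 0 0" --pt "0 0 0" --pt "0 0 0" --pt "0 0 0" --spin '[0,0,0,0,0]'

```text
clock: 20.45
tool_pos: [0.5612, 0.2389, 0.1002]
tcp_rot: [0.42, 3.113, 0.0]
wrist_force: [0.1, -0.1, -0.1]
gripper_width: 0.0849
finger_force: 0.0
```

Call:
send_rows --claw '[85,85,85,85,85]' --pt "0 0 20" --pt "0 0 40" --pt "0 0 40" --pt "0 0 40" --pt "0 0 30" --spin '[0,0,0,0,0]'

```text
clock: 20.95
tool_pos: [0.5617, 0.2393, 0.2731]
tcp_rot: [0.419, 3.111, 0.002]
wrist_force: [1.0, 0.2, -0.6]
gripper_width: 0.0853
finger_force: 0.0
```

Call:
send_rows --claw '[85,85,85,85,85]' --pt "0 0 0" --pt "0 0 0" --pt "0 0 0" --pt "0 0 0" --pt "0 0 0" --spin '[0,0,0,0,0]'

```text
clock: 21.45
tool_pos: [0.5604, 0.2386, 0.2689]
tcp_rot: [-0.419, -3.111, 0.002]
wrist_force: [-0.7, 0.8, -0.2]
gripper_width: 0.0849
finger_force: 0.0
```

```bash
python3 - <<'E'
from h import *
s,c,im=look("x","wrist","w7");np.save("w7c.npy",c,allow_pickle=True);np.save("w7s.npy",s,allow_pickle=True)
print(s["clock"],s["tool_pos"],s["tcp_rot"])
p=proj(c,[[.5594,.2378,.1]])[0];print(p)
u,v=int(p[0])-90,int(p[1])-80;print(u,v)
z=cv2.resize(im[v:v+140,u:u+180],None,fx=4,fy=4,interpolation=cv2.INTER_CUBIC)
cv2.imwrite("pics/w7z.png",cv2.convertScaleAbs(z,alpha=1.4))
E
```

```text
21.45 [0.56035953 0.2386295  0.26891987] [-4.18941285e-01 -3.11135792e+00  1.62628730e-03]
[318.43944039 181.37593737]
228 101
```

View pics/w7z.png

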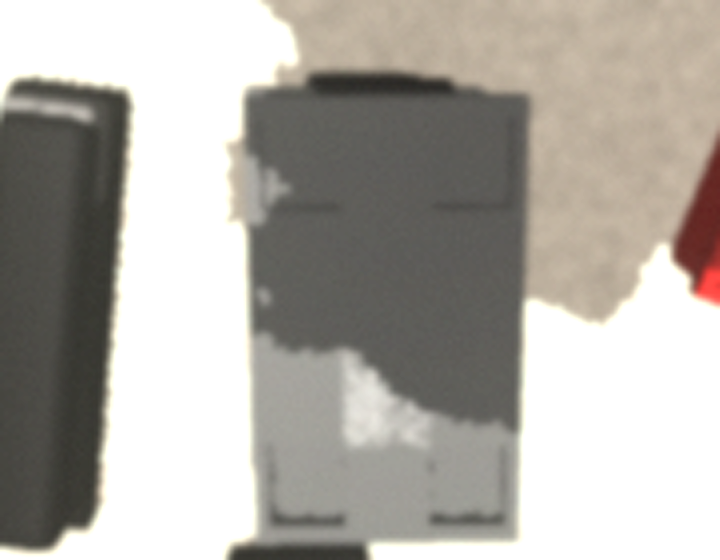

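The stack is upright, with the upper lid's corners at (247,92), (528,96), (517,540) and (260,540).

```bash
python3 - <<'E'
from h import *
np.set_printoptions(precision=4,suppress=True)
c=np.load("w7c.npy",allow_pickle=True).item()
p=(np.array([(247,92),(528,96),(517,540),(260,540)])+.5)/4-.5+[228,101]
for z in(.105,.110):
    P=ray(c,p,z)
    print(z,"centre",P.mean(0),"sides",np.array([np.linalg.norm(P[i]-P[i-1]) for i in range(4)]))
    d=(P[2]+P[3]-P[0]-P[1])/2;e=(P[1]-P[0]+P[2]-P[3])/2;print("yaw long",np.arctan2(d[1],d[0]),"short",np.arctan2(e[1],e[0])-np.pi/2,P[:,:2].ravel())
E
```

```text
0.105 centre [0.5607 0.2432 0.105 ] sides [0.1022 0.0597 0.1013 0.0599]
yaw long -0.2612654634949577 short -0.27470801264198497 [0.5032 0.2277 0.5199 0.285  0.6178 0.2589 0.602  0.2011]
0.11 centre [0.5596 0.2434 0.11  ] sides [0.1004 0.0586 0.0996 0.0589]
yaw long -0.2612654634949579 short -0.2747080126419845 [0.5031 0.2282 0.5194 0.2845 0.6156 0.2589 0.6001 0.2021]
```

Call:
send_rows --claw '[85,85,85,85,85]' --pt "-30 8 -10" --pt "-33 9 -20" --pt "-33 9 -20" --pt "0 0 -10" --pt "0 0 0" --spin '[0,0,0,0,0]'

```text
clock: 22.0
tool_pos: [0.4635, 0.2646, 0.2088]
tcp_rot: [-0.416, -3.111, 0.003]
wrist_force: [0.8, -0.5, 0.5]
gripper_width: 0.0852
finger_force: 0.0
```

```bash
python3 - <<'E'
from h import *
np.set_printoptions(precision=4,suppress=True,linewidth=220)
s,c,im=look("x","wrist","w8");np.save("w8c.npy",c,allow_pickle=True)
print(s["clock"],s["tool_pos"],s["tcp_rot"])
e=np.array([np.cos(-.267),np.sin(-.267)]);n=np.array([-e[1],e[0]]);C=np.array([.5594,.2378])
for z in(.055,.05,.105,.110,.0):print(z,proj(c,[[*(C-.05*e-.03*n),z],[*(C-.05*e+.03*n),z]]).ravel())
hsv=cv2.cvtColor(im,cv2.COLOR_BGR2HSV)
for v in range(170,300,4):
    row=im[v].astype(int);g=row.sum(1)/3
    d=g[2:]-g[:-2];i=[k for k in range(221,419) if abs(d[k-1])>25 and abs(d[k-1])>=max(abs(d[k-3:k+2]))]
    print(v,[(k,int(d[k-1])) for k in i],"mid",int(g[320]),hsv[v,320,1])
E
```

```text
22.0 [0.4635 0.2646 0.2088] [-0.4162 -3.1114  0.0031]
0.055 [285.9022 239.5493 352.4099 239.6505]
0.05 [286.4458 237.376  351.881  237.4747]
0.105 [279.2948 265.9676 358.8394 266.1012]
0.11 [278.4888 269.1903 359.6238 269.3282]
0.0 [291.0513 218.9618 347.4002 219.0406]
170 [(252, -48), (257, -37), (277, 30), (337, -34), (348, 36), (407, 46), (412, -35), (415, 37), (416, 37)] mid 126 43
174 [(252, -48), (257, -35), (279, 31), (291, 44), (308, -32), (335, -35), (348, 36), (403, 44)] mid 155 21
178 [(253, -45), (258, -33), (282, 28), (297, 27), (325, -45), (332, -27), (348, 32), (400, 45), (401, 45)] mid 206 5
182 [(254, -48), (259, -36), (303, 33), (328, -67), (346, 32), (400, 52)] mid 204 6
186 [(255, -47), (260, -33), (346, 32), (400, 48)] mid 110 39
190 [(256, -45), (262, -31), (344, 33), (349, 43), (359, -29), (398, 35)] mid 70 46
194 [(259, -48), (264, -32), (342, 30), (347, 44), (393, 45)] mid 70 44
198 [(260, -27), (267, -60), (339, 27), (344, 42), (345, 42)] mid 71 43
202 [(271, -65), (335, 26), (342, 38)] mid 69 47
206 [(275, -55), (331, 25), (337, 39)] mid 71 43
210 [(281, -5
[... 869 characters left out ...]
06, -47)] mid 27 18
262 [(252, 95), (286, -71), (361, 45), (364, 38), (404, -58)] mid 38 20
266 [(252, 87), (286, -95), (365, 91), (403, -96)] mid 39 25
270 [(252, 101), (285, -70), (366, 65), (404, -87)] mid 92 11
274 [(252, 92), (285, -65), (366, 63), (406, -85)] mid 97 10
278 [(251, 84), (285, -62), (366, 64), (408, -86)] mid 97 15
282 [(251, 97), (285, -65), (366, 64), (409, -92)] mid 95 11
286 [(251, 92), (286, -58), (365, 64), (409, -93), (416, -25)] mid 97 13
290 [(250, 93), (285, -56), (365, 64), (409, -92), (416, -37)] mid 96 13
294 [(249, 100), (286, -64), (290, -30), (313, 29), (338, -29), (361, 29), (365, 59), (417, -52)] mid 96 13
298 [(249, 87), (286, -65), (365, 64)] mid 94 11
```

Numeric edges show the lower tub unmoved and the upper one level on the ribs, about 5 mm too far to +y; it had been rolled slightly in the grip. I'll regrip it and shift.

Call:
send_rows --claw '[85,85,85,85,85]' --pt "0 0 30" --pt "30 -7 10" --pt "36 -7 0" --pt "30 -7 0" --pt "0 0 -20" --spin '[0,0,0,0,0]'

```text
clock: 22.55
tool_pos: [0.5693, 0.2412, 0.2336]
tcp_rot: [0.43, 3.102, 0.005]
wrist_force: [-0.6, -0.4, -0.4]
gripper_width: 0.0853
finger_force: 0.0
```

Call:
send_rows --claw '[85,85,85,85,85]' --pt "0 0 -40" --pt "0 0 -40" --pt "0 0 -35" --pt "0 0 -14" --pt "0 0 0" --spin '[0,0,0,0,0]'

```text
clock: 23.05
tool_pos: [0.5608, 0.2428, 0.0996]
tcp_rot: [-0.421, -3.11, 0.003]
wrist_force: [0.7, -0.3, 0.8]
gripper_width: 0.0848
finger_force: 0.0
```

Call:
send_rows --claw '[85,85,85,85,85]' --pt "0 0 0" --pt "0 0 0" --pt "0 0 0" --pt "0 0 0" --pt "0 0 0" --spin '[0,0,0,0,0]' --grip_force 20

```text
clock: 23.55
tool_pos: [0.5613, 0.2441, 0.1021]
tcp_rot: [0.419, 3.112, 0.001]
wrist_force: [-0.7, 0.4, -0.7]
gripper_width: 0.0844
finger_force: 0.0
```

Call:
send_rows --claw '[80,74,70,67,65]' --pt "-1 -0.8 -2" --pt "0 0 0" --pt "0 0 0" --pt "0 0 0" --pt "0 0 0" --spin '[0,0,0,0,0]'

```text
clock: 24.05
tool_pos: [0.5599, 0.2432, 0.0993]
tcp_rot: [-0.419, -3.113, -0.0]
wrist_force: [0.3, -0.8, 0.3]
gripper_width: 0.065
finger_force: 0.0
```

Call:
send_rows --claw '[63,62,61,60,58]' --pt "0 0 0" --pt "0 0 0" --pt "0 0 0" --pt "0 0 0" --pt "0 0 0" --spin '[0,0,0,0,0]'

```text
clock: 24.55
tool_pos: [0.56, 0.2434, 0.0995]
tcp_rot: [0.419, 3.113, 0.001]
wrist_force: [-0.5, 0.3, 0.8]
gripper_width: 0.0598
finger_force: 21.6
```

Call:
send_rows --claw '[55,50,50,50,50]' --pt "0 0 0" --pt "0 0 0" --pt "0 0 0" --pt "0 0 0" --pt "0 0 0" --spin '[0,0,0,0,0]'

```text
clock: 25.05
tool_pos: [0.56, 0.2434, 0.0995]
tcp_rot: [0.419, 3.113, 0.001]
wrist_force: [0.0, 0.7, 2.4]
gripper_width: 0.0599
finger_force: 21.8
```

Call:
send_rows --claw '[50,50,50,50,50]' --pt "0 0 2" --pt "0 0 3" --pt "-0.4 -3 0" --pt "0 -2.3 0" --pt "0 0 0" --spin '[0,0,0,0,0]' --grip_force 30

```text
clock: 25.55
tool_pos: [0.5594, 0.2367, 0.1039]
tcp_rot: [-0.421, -3.113, 0.002]
wrist_force: [0.6, -0.7, -3.6]
gripper_width: 0.0594
finger_force: 33.1
```

Call:
send_rows --claw '[50,50,50,50,50]' --pt "0 0 0" --pt "0 0 -2" --pt "0 0 -2" --pt "0 0 -2" --pt "0 0 0" --spin '[0,0,0,0,0]'

```text
clock: 26.05
tool_pos: [0.5592, 0.2377, 0.0978]
tcp_rot: [-0.419, -3.113, 0.001]
wrist_force: [-0.3, -0.7, -2.5]
gripper_width: 0.0595
finger_force: 33.1
```

Call:
send_rows --claw '[50,50,50,50,50]' --pt "0 0 -1" --pt "0 0 -1" --pt "0 0 -1" --pt "0 0 0" --pt "0 0 0" --spin '[0,0,0,0,0]'

```text
clock: 26.55
tool_pos: [0.5595, 0.2378, 0.0953]
tcp_rot: [-0.419, -3.113, -0.0]
wrist_force: [-1.0, -0.3, -4.0]
gripper_width: 0.0598
finger_force: 33.1
```

The feet are going into the recesses. I'll seat the tub and release it.

Call:
send_rows --claw '[50,50,50,50,50]' --pt "0 0 -1" --pt "0 0 -0.5" --pt "0 0 0" --pt "0 0 0" --pt "0 0 0" --spin '[0,0,0,0,0]'

```text
clock: 27.05
tool_pos: [0.5597, 0.2379, 0.0945]
tcp_rot: [0.419, 3.113, 0.0]
wrist_force: [-2.4, -1.3, 6.0]
gripper_width: 0.0595
finger_force: 33.9
```

Call:
send_rows --claw '[60,61,63,70,85]' --pt "0 0 0" --pt "0 0 0" --pt "0 0 0" --pt "0 0 0" --pt "0 0 0" --spin '[0,0,0,0,0]'

```text
clock: 27.55
tool_pos: [0.5596, 0.2379, 0.0937]
tcp_rot: [-0.419, -3.113, -0.0]
wrist_force: [-0.3, -0.0, 0.1]
gripper_width: 0.0822
finger_force: 0.0
```

Call:
send_rows --claw '[85,85,85,85,85]' --pt "0 0 20" --pt "0 0 40" --pt "0 0 45" --pt "0 0 45" --pt "0 0 30" --spin '[0,0,0,0,0]'

```text
clock: 28.05
tool_pos: [0.5604, 0.2385, 0.2775]
tcp_rot: [0.419, 3.11, 0.003]
wrist_force: [0.8, 0.1, -0.2]
gripper_width: 0.0847
finger_force: 0.0
```

Call:
send_rows --claw '[85,85,85,85,85]' --pt "-30 8 -10" --pt "-33 9 -20" --pt "-33 9 -25" --pt "0 0 -10" --pt "0 0 0" --spin '[0,0,0,0,0]'

```text
clock: 28.55
tool_pos: [0.4621, 0.2635, 0.2075]
tcp_rot: [-0.416, -3.112, 0.003]
wrist_force: [1.0, -0.2, 0.4]
gripper_width: 0.0852
finger_force: 0.0
```

```bash
python3 - <<'E'
from h import *
np.set_printoptions(precision=4,suppress=True,linewidth=220)
s,c,im=look("x","wrist","w9")
print(s["clock"],s["tool_pos"],s["tcp_rot"])
e=np.array([np.cos(-.267),np.sin(-.267)]);n=np.array([-e[1],e[0]]);C=np.array([.5594,.2378])
for z in(.055,.105,.110):print(z,proj(c,[[*(C-.05*e-.03*n),z],[*(C-.05*e+.03*n),z]]).ravel())
for v in range(226,310,4):
    g=im[v].astype(int).sum(1)/3;d=g[2:]-g[:-2]
    print(v,[(k,int(d[k-1])) for k in range(261,389) if abs(d[k-1])>25 and abs(d[k-1])>=max(abs(d[k-3:k+2]))],int(g[320]))
print(im[255:285,320].sum(1)//3)
E
```

```text
28.55 [0.4621 0.2635 0.2075] [-0.4163 -3.1118  0.0029]
0.055 [287.3577 241.1205 354.0864 241.2167]
0.105 [281.0229 267.973  360.8824 268.0999]
0.11 [280.2496 271.251  361.7121 271.382 ]
226 [(295, -55), (359, 47)] 98
230 [(293, -57), (358, 50)] 80
234 [(292, -54), (305, -27), (336, 27), (358, 48)] 29
238 [(288, -67), (353, 26), (358, 50)] 37
242 [(287, -71), (354, 42), (358, 48)] 51
246 [(287, -61), (354, 36), (358, 51)] 66
250 [(288, -68), (354, 34), (357, 48)] 73
254 [(287, -71), (357, 45)] 50
258 [(287, -65), (301, -29), (339, 29), (357, 49)] 27
262 [(286, -49), (357, 58)] 34
266 [(281, -92), (359, 96)] 41
270 [(280, -66), (360, 66)] 88
274 [(281, -57), (360, 62)] 96
278 [(280, -56), (360, 62)] 97
282 [(281, -60), (360, 61)] 95
286 [(281, -61), (359, 62)] 97
290 [(281, -68), (359, 63)] 95
294 [(281, -63), (286, -30), (308, 31), (333, -29), (355, 31), (359, 64)] 97
298 [(282, -60), (308, 28), (359, 62)] 107
302 [(282, -61), (359, 65)] 109
306 [(282, -62), (359, 64)] 103
[35 29 25 27 29 30 32 34 35 38 39 41 42 51 73 88 94 97 97 96 97 96 96 97 96 96 96 95 96 96]
```

Verified: stacked, edges matching at the seated height. Now the lever.

Call:
send_rows --claw '[40,0,0,0,0]' --pt "0 -30 20" --pt "0 -45 10" --pt "0 -45 0" --pt "0 -45 0" --pt "0 -45 0" --spin '[0.06,0.06,0.06,0.06,0.057]'

```text
clock: 29.1
tool_pos: [0.4653, 0.0513, 0.2404]
tcp_rot: [-0.047, 3.138, 0.0]
wrist_force: [0.8, 0.7, 0.1]
gripper_width: 0.0121
finger_force: 0.0
```

Call:
send_rows --claw '[0,0,0,0,0]' --pt "0 -45 0" --pt "0 -45 0" --pt "0 -45 0" --pt "0 -45 0" --pt "0 -45 0" --spin '[0,0,0,0,0]'

```text
clock: 29.6
tool_pos: [0.4647, -0.1747, 0.2404]
tcp_rot: [-0.043, 3.138, -0.002]
wrist_force: [0.7, 0.9, -0.7]
gripper_width: 0.0001
finger_force: 0.0
```

Call:
send_rows --claw '[0,0,0,0,0]' --pt "0 -45 0" --pt "0 -45 0" --pt "0 -30 0" --pt "0 0 0" --pt "0 0 0" --spin '[0,0,0,0,0]'

```text
clock: 30.1
tool_pos: [0.4639, -0.2931, 0.2395]
tcp_rot: [-0.041, 3.14, -0.001]
wrist_force: [-0.2, 0.5, -0.5]
gripper_width: 0.0
finger_force: 0.0
```

```bash
python3 - <<'E'
from h import *
np.set_printoptions(precision=4,suppress=True)
c=np.load("w2c.npy",allow_pickle=True).item()
p=(np.array([(70,330),(80,358),(130,296),(100,328),(165,340)])+.5)/2-.5+[140,20]
print(ray(c,p,.12));print(ray(c,p,.11))
s,c,im=look("x","wrist","w10");print(s["clock"],s["tool_pos"],s["tcp_rot"])
# dark low-saturation blob near the predicted tab
q=proj(c,[[.554,-.29,.116]])[0];print("pred",q)
g=im.mean(2);m=((g<60)).astype(np.uint8);n,l,st,ce=cv2.connectedComponentsWithStats(m)
for k in range(1,n):
    if st[k,4]>80:print(st[k],ce[k],ray(c,ce[k],.116)[0])
E
```

```text
[[ 0.5509 -0.305   0.12  ]
 [ 0.5646 -0.3019  0.12  ]
 [ 0.5346 -0.2751  0.12  ]
 [ 0.5499 -0.2907  0.12  ]
 [ 0.5558 -0.2605  0.12  ]]
[[ 0.5533 -0.3095  0.11  ]
 [ 0.5675 -0.3063  0.11  ]
 [ 0.5365 -0.2787  0.11  ]
 [ 0.5523 -0.2948  0.11  ]
 [ 0.5584 -0.2636  0.11  ]]
30.1 [ 0.4639 -0.2931  0.2395] [-0.0408  3.1401 -0.0008]
pred [320.3506 297.8255]
[ 357  197  153   14 1647] [433.1682 204.0352] [ 0.4687 -0.2046  0.116 ]
[   14   235   626   165 57460] [347.1707 345.3441] [ 0.6013 -0.265   0.116 ]
```

Call:
send_rows --claw '[0,0,0,0,0]' --pt "20 0 -30" --pt "25 0 -40" --pt "0 0 -28" --pt "0 0 -11" --pt "0 0 0" --spin '[0,0,0,0,0]'

```text
clock: 30.65
tool_pos: [0.5076, -0.2896, 0.1285]
tcp_rot: [0.048, -3.138, -0.003]
wrist_force: [0.1, -0.5, -0.6]
gripper_width: -0.0001
finger_force: 0.0
```

Call:
send_rows --claw '[0,0,0,0,0]' --pt "6 0 0" --pt "6 0 0" --pt "6 0 0" --pt "6 0 0" --pt "6 0 0" --spin '[0,0,0,0,0]'

```text
clock: 31.15
tool_pos: [0.5394, -0.2914, 0.1305]
tcp_rot: [-0.046, 3.14, -0.001]
wrist_force: [-1.2, 0.9, 0.6]
gripper_width: 0.0001
finger_force: 0.9
```

Call:
send_rows --claw '[0,0,0,0,0]' --pt "6 0 0" --pt "6 0 0" --pt "6 0 0" --pt "6 0 0" --pt "4 0 0" --spin '[0,0,0,0,0]'

```text
clock: 31.65
tool_pos: [0.5673, -0.2911, 0.1297]
tcp_rot: [-0.046, 3.141, 0.0]
wrist_force: [-0.7, 0.1, -1.0]
gripper_width: -0.0004
finger_force: 0.0
```

Call:
send_rows --claw '[0,0,0,0,0]' --pt "5 0 0" --pt "5 0 0" --pt "0 0 0" --pt "0 0 0" --pt "0 0 0" --spin '[0,0,0,0,0]'

```text
clock: 32.15
tool_pos: [0.5717, -0.2913, 0.1295]
tcp_rot: [0.043, -3.131, -0.003]
wrist_force: [-11.9, 2.2, 10.7]
gripper_width: -0.0
finger_force: 8.2
```

Call:
send_rows --claw '[0,0,0,0,0]' --pt "-15 0 10" --pt "-25 0 40" --pt "-25 0 40" --pt "-25 0 20" --pt "0 0 0" --spin '[0,0,0,0,0]'

```text
clock: 32.65
tool_pos: [0.4855, -0.2933, 0.2437]
tcp_rot: [-0.041, 3.138, -0.007]
wrist_force: [0.3, -0.9, 0.3]
gripper_width: -0.0002
finger_force: 0.0
```

Call:
send_rows --claw '[0,0,0,0,0]' --pt "-22 0 0" --pt "0 0 0" --pt "0 0 0" --pt "0 0 0" --pt "0 0 0" --spin '[0,0,0,0,0]'

```text
clock: 33.15
tool_pos: [0.4655, -0.2908, 0.2394]
tcp_rot: [0.047, -3.141, -0.001]
wrist_force: [1.3, -1.1, 0.2]
gripper_width: 0.0002
finger_force: 0.0
```

```bash
python3 - <<'E'
from h import *
np.set_printoptions(precision=4,suppress=True,linewidth=200)
s,c,im=look("x","wrist","w11");print(s["clock"],s["tool_pos"],s["tcp_rot"])
old=cv2.imread("pics/w10.png")
print("start tab",proj(c,[[.554,-.29,.116]])[0],"flipped tab",proj(c,[[.5865,-.29,.106]])[0])
for n,i in(("before",old),("after",im)):
    g=i.mean(2).astype(int);print(n);print(g[255:345:6,284:360:5])
E
```

```text
33.15 [ 0.4655 -0.2908  0.2394] [ 0.0475 -3.1412 -0.0009]
start tab [317.1168 296.442 ] flipped tab [316.1419 321.8523]
before
[[198  40  35  34  59  59  54  29  54  57  55  28  28  32 127 123]
 [180  34  33  32  57  56  49  28  50  57  55  24  27  26 120 125]
 [124  32  31  32  57  56  45  25  46  56  53  26  23  24  91 125]
 [ 37  31  30  28  28  33  68  29  73  31  23  23  22  24  25  61]
 [ 30  29  32  28  25  24  40  28  42  22  23  24  25  23  20  23]
 [ 28  25  24  25  25  24  24  26  23  21  19  18  19  19  20  21]
 [ 26  25  23  23  22  22  21  23  22  20  19  20  18  17  18  18]
 [ 23  23  21  21  21  19  19  25  19  18  17  18  17  17  19  19]
 [ 21  20  19  19  19  17  20  20  17  16  15  16  16  16  16  16]
 [ 18  18  18  17  16  18  18  21  16  17  16  15  15  16  15  14]
 [ 17  18  18  17  16  17  16  20  17  17  14  14  15  12  14  14]
 [ 15  15  15  15  15  18  38  71  37  18  15  13  14  13  13  15]
 [ 15  14  14  16  14  16 140 197 121  16  11  13  12  12  13  14]
 [ 14  13  13  14  12  13 161 195 140  15  12  11  11  13  12  12]
 [ 14  12  12  13  11  13 166 194 1
[... 344 characters left out ...]
  21  21  25  25  23  23  23]
 [ 28  27  24  26  24  21  23  26  22  19  20  20  20  21  21  21]
 [ 25  24  24  21  21  19  23  25  21  19  18  19  20  19  21  19]
 [ 21  22  21  20  18  19  19  22  19  17  17  18  17  18  17  18]
 [ 21  19  20  19  19  18  18  20  16  14  17  15  14  15  18  17]
 [ 18  18  15  18  14  16  17  20  16  15  15  17  14  15  15  16]
 [ 16  16  16  18  13  18  17  19  18  15  14  16  14  14  15  14]
 [ 16  14  16  15  15  16  21  19  17  13  12  15  12  14  12  16]
 [ 15  14  15  12  14  17  14  16  15  17  12  11  13  13  12  14]
 [ 14  12  14  13  10  14  14  17  16  13  11  11  10  12  13  10]
 [ 11  11  12  13  10  11 167 193 157   8  14   9  12  10  10  12]]
```

The lever reached its stop (12 N at the end of the stroke). Now I push the plate down.

Call:
send_rows --claw '[0,0,0,0,0]' --pt "37 26 0" --pt "37 26 0" --pt "37 26 0" --pt "37 26 -20" --pt "29 25 -40" --spin '[0,0,0,0,0]'

```text
clock: 33.7
tool_pos: [0.644, -0.1626, 0.186]
tcp_rot: [-0.048, 3.133, -0.001]
wrist_force: [0.8, -0.2, 0.6]
gripper_width: -0.0004
finger_force: 0.0
```

Call:
send_rows --claw '[0,0,0,0,0]' --pt "0 0 0" --pt "0 0 -10" --pt "0 0 -8" --pt "1 0 -6" --pt "2 0 -6" --spin '[0,0,0,0,0]'

```text
clock: 34.2
tool_pos: [0.6416, -0.1665, 0.1545]
tcp_rot: [-0.042, 3.14, -0.002]
wrist_force: [-0.9, -1.5, 4.5]
gripper_width: 0.0001
finger_force: 2.1
```

Call:
send_rows --claw '[0,0,0,0,0]' --pt "2 0 -6" --pt "2 0 -6" --pt "2 0 -6" --pt "2 0 -6" --pt "2 0 -6" --spin '[0,0,0,0,0]'

```text
clock: 34.7
tool_pos: [0.6529, -0.165, 0.1242]
tcp_rot: [-0.045, 3.139, -0.001]
wrist_force: [1.8, -2.5, 5.2]
gripper_width: 0.0002
finger_force: 2.1
```

The plate moves with about 5 N, well past the 0.45 pawl limit.

Call:
send_rows --claw '[0,0,0,0,0]' --pt "2 0 -6" --pt "2 0 -6" --pt "2 0 -6" --pt "1 0 -6" --pt "1 0 -6" --spin '[0,0,0,0,0]'

```text
clock: 35.2
tool_pos: [0.6599, -0.1646, 0.0931]
tcp_rot: [-0.046, 3.141, 0.0]
wrist_force: [1.9, -1.3, 4.3]
gripper_width: -0.0
finger_force: 2.0
```

Call:
send_rows --claw '[0,0,0,0,0]' --pt "0 0 -6" --pt "0 0 -5" --pt "0 0 -4" --pt "0 0 -3" --pt "0 0 -3" --spin '[0,0,0,0,0]'

```text
clock: 35.7
tool_pos: [0.6598, -0.1642, 0.0756]
tcp_rot: [0.046, -3.141, -0.0]
wrist_force: [-10.9, 3.0, 39.6]
gripper_width: 0.0002
finger_force: 19.8
```

Call:
send_rows --claw '[0,0,0,0,0]' --pt "0 0 -1" --pt "0 0 0" --pt "0 0 0" --pt "0 0 0" --pt "0 0 0" --spin '[0,0,0,0,0]'

```text
clock: 36.2
tool_pos: [0.6598, -0.1641, 0.0758]
tcp_rot: [-0.046, 3.141, -0.0]
wrist_force: [-7.5, 1.1, 28.6]
gripper_width: -0.0
finger_force: 14.1
```

Call:
send_rows --claw '[0,0,0,0,0]' --pt "0 0 15" --pt "0 0 40" --pt "0 0 45" --pt "0 0 45" --pt "0 0 45" --spin '[0,0,0,0,0]'

```text
clock: 36.7
tool_pos: [0.6576, -0.1641, 0.2617]
tcp_rot: [0.046, -3.136, -0.002]
wrist_force: [-0.0, -0.6, 0.7]
gripper_width: 0.0002
finger_force: 0.0
```

Call:
send_rows --claw '[85,85,85,85,85]' --pt "-25 0 30" --pt "-30 0 0" --pt "-30 0 0" --pt "-29 0 0" --pt "0 0 0" --spin '[0,0,0,0,0]'

```text
clock: 37.2
tool_pos: [0.5405, -0.1648, 0.2903]
tcp_rot: [0.043, -3.134, -0.001]
wrist_force: [0.3, -0.2, 0.5]
gripper_width: 0.0724
finger_force: 0.0
```

```bash
python3 - <<'E'
from h import *
np.set_printoptions(precision=4,suppress=True,linewidth=220)
s,c,im=look("x","wrist","w12");print(s["clock"],s["tool_pos"],s["tcp_rot"])
old=cv2.imread("pics/w2.png");c2=np.load("w2c.npy",allow_pickle=True).item()
for n,i,k in(("before",old,c2),("after",im,c)):
    a=proj(k,[[.5544,-.29,.116]])[0];b=proj(k,[[.5865,-.29,.106]])[0];print(n,"start tab",a,"flipped",b)
    u,v=int(a[0]),int(a[1]);print(i.mean(2).astype(int)[v-24:v+52:4,u-24:u+36:4])
_,_,t=look("x","top","top1");o=cv2.imread("pics/top0.png")
d=(cv2.absdiff(t,o).max(2)>35).astype(np.uint8);d=cv2.morphologyEx(d,cv2.MORPH_OPEN,np.ones((2,2)))
n,l,st,ce=cv2.connectedComponentsWithStats(d)
print([(st[k].tolist()) for k in range(1,n) if st[k,4]>12])
E
```

```text
37.2 [ 0.5405 -0.1648  0.2903] [ 0.043  -3.1344 -0.0009]
before start tab [192.5933 187.3274] flipped [199.5963 215.5469]
[[204 201 201 201 196 200 199 198 200 197 188 142 121 127  75]
 [202 199 199 201 203 202 200 196 138  76 108 103  97 130  86]
 [201 199 200 200 202 198 137  54  40  40  45  47  57 132  87]
 [200 196 200 199 162  62  42  42  41  40  45  47  52 129  99]
 [200 198 163  68  43  41  43  42  42  39  42  48  52 122 109]
 [201 191  71  50  44  42  43  64  65  67  69  70  98 113 111]
 [197 196  71  44  42  43  44  42  36  38  96 117 135 138 138]
 [198 195  80  46  47  47  48  45  38  47 138 141 140 139 139]
 [203 202 102  62  45  46 147 144 125 106 104  99  95  91  89]
 [205 200 135  63  70 179 195 199 196  83  71  69  67  68  69]
 [200 203 197 171 194 196 197 199 195 102  68  69  69  68  69]
 [199 201 201 200 198 200 199 197 197 123  68  68  67  68  68]
 [198 198 199 196 201 198 197 198 198 149  67  66  67  67  68]
 [201 195 199 198 200 196 199 201 197 174  67  68  66  67  67]
 [200 200 201 196 199 203 200 199 199 185  68  67  65  67  66]
 [197 197 199 197 200 199 201 195
[... 1197 characters left out ...]
38  37  36  38  64  63  63  65]
 [197 195 195 193 196  55  38  39  37  36  50  82  81  84  82]
 [197 199 196 196 194 120  79  75  77  78 155 190 195 195 192]
 [198 199 198 199 197 193 190 193 195 195 194 192 193 193 192]
 [198 198 198 193 194 193 193 191 193 193 195 190 196 197 190]]
[[447, 110, 5, 3, 14], [455, 113, 22, 6, 106], [373, 117, 84, 120, 3978], [503, 121, 46, 185, 5588], [344, 157, 63, 50, 2136], [412, 156, 5, 6, 19], [336, 173, 6, 34, 129], [187, 184, 29, 42, 278], [554, 189, 4, 11, 33], [368, 192, 15, 18, 160], [427, 199, 59, 201, 7766], [426, 205, 8, 4, 29], [276, 208, 86, 192, 6154], [365, 238, 21, 5, 91], [552, 288, 4, 15, 41], [9, 312, 249, 88, 8944], [0, 356, 12, 21, 172]]
```

The tab now lies over at the flipped position, the plate is flat, and the bystanders haven't moved.

```bash
python3 -c "
from plant import env
print(env.job_done())"
```

```text
the job is handed in; nothing more can be done
None
```

I handed the job in: by my camera and force checks the tub is stacked with its feet in the recesses, the pawl lever is flipped over and staying there, and the plate is flat, but the hand-in call returned no verdict.

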